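# Guard the test terminal and hold the interlock key on

### The arm

A 6-joint arm with a two-finger parallel gripper is mounted at the origin on the work surface. World frame = base frame: x ahead of the robot, y to its left, z up, the work surface at z = 0. Lengths are in m, angles in degrees, forces in N, time in s.
With the tool pointing down it reaches from about 0.3 to 0.75 m from the base axis. Payload 8.5 kg.
Tool frame: the origin (TCP) lies midway between the tips of the shut fingers; the grasp point (between the pads) lies 19 mm behind it (env.tcp_to_grasp is the z of the grasp point in the tool frame, in m); z points along the fingers, y is the line along which they close (so a half turn about z gives the same grasp; the last joint's range is limited). The gripper opens to 85 mm and grips with 20 to 120 N. Pads are 22 mm wide; open, the fingers measure 114 mm over their backs; the gripper's body (76 mm by 85 mm) begins 54 mm behind the grasp point. The pads swing forward as they close: fully open they stand 13 mm farther back than shut.
Start: joints at [64.555, 21.807, 74.336, -0, 83.858, -12.336], TCP at [0.125, 0.536, 0.231] pointing down, gripper open.
Joint ranges: [-178.18, 178.18], [-50.72, 133.34], [12.68, 142.11], [-81.47, 261.47], [9.98, 163.14], [-165.26, 165.26]. Speed limits (degrees/s): [136.94, 136.94, 180, 180, 180, 180].

### API

Orientations are given as a 3x3 rotation matrix whose columns are the frame's x, y, z axes.
In Python, from rig import env, imaging, job, models gives the robot as it stands. The module is installed in compiled form; this text tells all that it offers.
- The arm moves only by the tool jog_arm, never from a script. Its argument "plan" is text: rows parted by semicolons, each of 7 numbers parted by spaces: the turn, a rotation vector about the tool's x, y, z in degrees, then the shift along the tool's x, y, z in cm, then the closure in counts, from 0 (fully open) to 255 (shut). In form: rx ry rz x y z claw; .... A call has 1 to 10 rows; each row shifts and turns the commanded pose from where the row before left it, along the tool's axes as they then stand; what a row does not reach is not made up. A row lasts 1/12 s, in which the tool goes at most 41.7 mm and 7.16 degrees, less where a joint would pass 70% of its speed; a pose out of reach is approached as far as the arm can. A call with a gripper value outside its range is refused whole. The fingers move at their own pace and stop on an object; "grip_force" is the grip in N (left out, the last holds). Time passes only in rows, so rows that do not move let the fingers close. It gives the time, the measured TCP pose, the force, the opening and the grip force at its end, in the units of the state.
- env.observe(): the state, without advancing time (a new reading comes with each control period).
- imaging.get_image(name): name is "scene" or "top" or "wrist"; returns a dict with "pixels" (384x512x3 uint8, red, green, blue), "depth" (384x512 float32, m along the optical axis (not along the pixel's ray), 0 where there is no reading), "fov_y" (degrees; the focal length in pixels is half the picture's height over the tangent of half this angle, whatever the lens; pixels are square), "cx", "cy" (the principal point, pixels), "world_from_camera" (4x4, takes a point from camera to world coordinates). Camera axes: x right, y down, z forward; pixel columns grow to the right and rows downward; lengths in m; the calibration is good to about 2 mm. A picture is of the moment at which its call begins.
- job.close_job(): hands the job in; it is judged then, once.
Trained networks look in the newest picture that a camera, given by its name, has taken for a name from the list of things; names that differ only in an ending like _2 or _b are one class to them, and where a whole thing is asked for, a point or a joint stands for the part that bears it (a point fixed in the world has none). Each returns a list of dicts, best first, with "confidence" (0 to 1); they miss things now and then, are a little off and sometimes report something else, mostly with a low value. They report only what shows in the picture. A call takes as long as a camera call. They do not tell look-alikes from the thing itself.
- models.outline_of(camera, query): "region" (384x512 bool, what is visible of it) and "bbox" ([centre column, centre row, width, height] in pixels, round what is visible of it).
- models.tip_of(camera, query): "at" ([column, row] in pixels: a listed point, or the origin of a listed thing).
The state is a dict: "time_s": time; "q": joint angles; "qvel": joint speeds; "joint_efforts": joint torques, N m; "position": TCP position; "tool_rot": TCP orientation; "ft_force": force on the tool from outside, world axes, zero at the start; "wrist_torque": the same for the moment, N m; "grip_width": finger opening in m; "gripper_force": force on a finger pad.
Only numpy, scipy, OpenCV 4.12 (cv2) and the standard library are available. Lean on these libraries where they do the work, as an engineer would, in place of code of your own. Each camera call takes 0.05 s, during which the arm holds its last target. There are 200 camera calls.

### The job

Get the surge test bench ready: first thread the grey guard collar over the brass output post, all the way down onto the terminal block, and let go of it. Then take the steel key from its stand, push it fully home into the interlock box (its pins are sticky, so it may need a wiggle), and turn it a quarter turn clockwise, seen from above, to its stop. The lock springs back, so finish while still gripping the key and holding it turned; leave the mouse, the climate display and the meter where they are.

Things in the scene. Friction and masses are not known exactly. Their poses are not given: they have to be found in the camera images.
- collar: guard collar: grey plastic ring, 44 mm outside diameter, 20 mm bore, 40 mm tall, about 60 g, standing on the table with its bore upright. Origin at the centre of its underside, z up its axis; either end may go down.
- post_base (a point): foot of the upright brass output post: the point on its axis at the terminal block's top face, 35 mm above the table, z up. The post is 14 mm in diameter and 55 mm tall above this point, its last 7 mm tapering to 6 mm. The fixed white block is 100 x 100 mm, post at its centre, sides along x and y. A fully threaded collar stands on the block, its underside at this point.
- key: steel interlock key, 80 mm long, about 70 g, upright in its stand, blade down; the same turned half round. Origin at the centre of the blade's lower end; z up, x along the width of blade and bow, y through their thickness. Blade z 0 to 18 mm, 20 wide, 6 thick, the lowest 6 mm tapering to 16 x 2.5. Round shank 8 mm across, z 18 to 32. Shoulder disc 26 mm across, z 32 to 36. Then the bow.
- bow (a point): grip point in the key's bow, 60 mm above the key's origin on its axis, same axes. The bow is a flat plate 34 mm wide (x), 9 mm thick (y), from 24 mm below to 20 mm above this point.
- stand: fixed black key stand, a block 70 (x) x 60 (y) mm, 40 mm high, origin at the centre of its underside, z up. The key hangs through a slot 24 x 10 mm in its centre (long side along x), its shoulder on the top face, so that the key's lower end is 8 mm above the table; it lifts straight up and out.
- keyhole (a point): centre of the keyhole in the flat metal top of the interlock box, 70 mm above the table; z up, x along the slot's long side, y across. The slot in the 6 mm top plate is 23 (x) by 9 mm (y). Fully home, the key's shoulder lies on the top face and its origin is 32 mm below this point. From about 17 mm deep on, three sticky pins resist with about 5 to 15 N; small turns to and fro while pushing help.
- lock: interlock box: fixed grey box 120 x 120 mm, 70 mm high, with the keyhole in the centre of its top; origin at the centre of its underside, z up, x along the slot. The key cannot be turned before it is about 26 mm deep, and a turned key cannot be pulled out.
- plug (a joint): angle of the lock's plug under the slot, rad: 0 with the plug in line with the slot (as at the start), growing as the key is turned clockwise seen from above, stop at 1.57. The key has about 0.1 rad of free play in it. A spring turns it back (0.05 N m at 0, 0.16 N m at the stop) once the key is let go.
- mouse: bystander: black computer mouse, 105 (x) x 60 (y) mm, 33 mm high, loose on the table; origin at the centre of its underside. Leave it.
- climate: bystander: white room climate display, 35 (x) x 75 (y) mm, 95 mm high, loose; origin at the centre of its underside. Leave it.
- meter: bystander: grey hand meter lying on its back, 170 (x) x 100 (y) mm, 36 mm high, loose; origin at the centre of its underside. Leave it.
There are look-alikes about, which are no part of the job. There is more than one size of the key; the job needs the middle-sized.

How it is judged:
By the outcome, as a careful person would: the job done as asked, in the order asked, and still so for the second after the job is handed in, while the arm keeps its last pose, push and grip.
It also fails if it takes over 64 s, if anything falls off the work surface, if the arm or the gripper's body presses on something with over 40 N, if the wrist force passes 120 N, or if a joint passes its speed limit or range.

## Working session

There is one attempt and no reset: what is moved stays moved. The work goes in short steps, Python scripts to look and compute and a tool call to move; the robot and the scene stay as the last step left them, time stands still between calls to the robot, and variables do not carry over. Pictures are saved under pics/ and viewed, at most 10 in all, crops included, and the job is handed in when it is done.

Besides the shell and the picture viewer there is one more tool, called after ">>>" by a JSON object that holds its "api" and its "payload". jog_arm: Moves the arm, as the interface text tells. Its arguments: {"type":"object","properties":{"plan":{"type":"string"},"grip_force":{"type":"number"}},"required":["plan"]}

```bash
mkdir -p pics; cat > h.py <<'E'
from rig import env, imaging, job, models
import numpy as np, cv2
def ray(im,uv):
    f=192/np.tan(np.radians(im["fov_y"])/2); T=np.array(im["world_from_camera"])
    d=np.array([(uv[0]-im["cx"])/f,(uv[1]-im["cy"])/f,1.0]); return T[:3,3],T[:3,:3]@d
def atz(im,uv,z):
    o,d=ray(im,uv); return o+d*(z-o[2])/d[2]
def dep(im,uv):
    o,d=ray(im,uv); return o+d*im["depth"][int(round(uv[1])),int(round(uv[0]))]
def cloud(im):
    f=192/np.tan(np.radians(im["fov_y"])/2); T=np.array(im["world_from_camera"])
    v,u=np.mgrid[:384,:512]; z=im["depth"]
    p=np.stack([(u-im["cx"])/f*z,(v-im["cy"])/f*z,z],-1); return p@T[:3,:3].T+T[:3,3]
def save(im,n,crop=None,s=1):
    a=im["pixels"]
    if crop: a=a[crop[1]:crop[3],crop[0]:crop[2]]
    a=cv2.resize(a,None,fx=s,fy=s,interpolation=cv2.INTER_CUBIC); cv2.imwrite("pics/"+n,a[:,:,::-1])
E
python3 - <<'E'
from h import *
np.set_printoptions(precision=4,suppress=True)
s=env.observe();print(s["time_s"],s["position"],s["tool_rot"],s["grip_width"],env.tcp_to_grasp)
ims=[]
for c in("scene","top","wrist"):
    im=imaging.get_image(c);ims.append(im["pixels"]); save(im,c+"0.png",s=1.5)
    print(c,np.array(im["world_from_camera"])[:3],im["fov_y"])
    P=cloud(im)
    for q in("collar","key","stand","lock","mouse","climate","meter"):
        for r in models.outline_of(c,q):
            m=r["region"]&(im["depth"]>0); p=P[m]
            if len(p): print(c,q,round(r["confidence"],2),np.round(r["bbox"]),np.percentile(p,2,axis=0),np.percentile(p,98,axis=0))
    for q in("post_base","bow","keyhole","key","collar"):
        for r in models.tip_of(c,q): print(c,"tip",q,round(r["confidence"],2),np.round(r["at"],1))
E
```

```text
0.0 [0.1246 0.5354 0.2307] [[-0.9739  0.2268 -0.0006]
 [ 0.2268  0.9739 -0.0013]
 [ 0.0003 -0.0014 -1.    ]] 0.08543163521621473 -0.0187
scene [[-0.2275  0.6806 -0.6965  1.2412]
 [ 0.9736  0.1469 -0.1744  0.1713]
 [-0.0164 -0.7178 -0.6961  0.7116]] 55.39076190578688
scene collar 0.57 [154. 161.  17.  18.] [ 0.4616 -0.359   0.0012] [ 0.5005 -0.3188  0.0428]
scene key 0.97 [432. 177.  24.  38.] [0.314  0.4079 0.    ] [0.4528 0.4882 0.1158]
scene key 0.64 [238. 270.  38.  42.] [ 0.7994 -0.0129  0.0026] [0.8431 0.0557 0.0964]
scene key 0.5 [378. 165.  10.  16.] [ 0.3279  0.2929 -0.0008] [0.3969 0.3174 0.0593]
scene stand 0.9 [383. 191.  32.  34.] [0.4604 0.2809 0.0028] [0.5306 0.3567 0.0425]
scene lock 0.6 [210. 177.  61.  58.] [ 0.4855 -0.1986  0.0011] [ 0.6121 -0.0673  0.0724]
scene mouse 0.56 [389. 258.  40.  46.] [0.6438 0.2993 0.0052] [0.7438 0.3702 0.0352]
scene climate 0.56 [239. 270.  35.  39.] [ 0.7997 -0.0127  0.0061] [0.8431 0.0565 0.0964]
scene meter 0.98 [116. 219.  78.  57.] [ 0.6413 -0.3928  0.0073] [ 0.8053 -0.2755  0.0368]
scene tip post_base 0.68 [291.1 195.7]
scene tip
[... 965 characters left out ...]
372 0.3707 0.0379]
top mouse 0.19 [153. 248.  14.  14.] [0.4716 0.3084 0.0377] [0.5026 0.3329 0.0929]
top climate 0.81 [271. 124.  30.  29.] [ 0.7882 -0.0148  0.0195] [0.8331 0.0543 0.0994]
top meter 0.63 [400. 166.  51.  67.] [ 0.6286 -0.3935  0.0007] [ 0.7971 -0.2766  0.0372]
top tip post_base 0.68 [241.8 214.9]
top tip bow 0.74 [106.9 267.5]
top tip bow 0.66 [150.4 247.2]
top tip bow 0.48 [160.2 287. ]
top tip bow 0.38 [323.6 231.2]
top tip keyhole 0.73 [327.4 226.1]
top tip key 0.67 [158.4 244.7]
top tip key 0.64 [116.5 265.1]
top tip collar 0.76 [402.6 249.7]
wrist [[ 0.2259  0.9213  0.3164  0.044 ]
 [ 0.9742 -0.2139 -0.0727  0.5552]
 [ 0.0007  0.3247 -0.9458  0.3738]] 60.48291027300587
```

View pics/scene0.png

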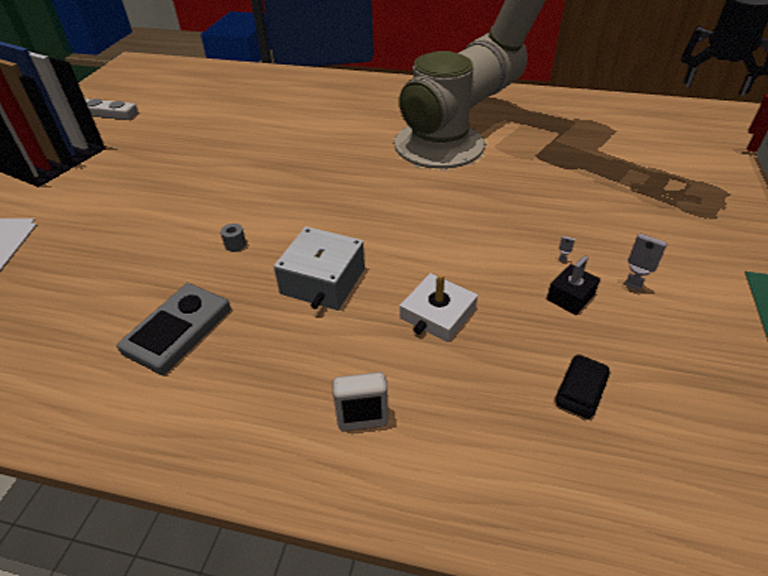

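View pics/top0.png

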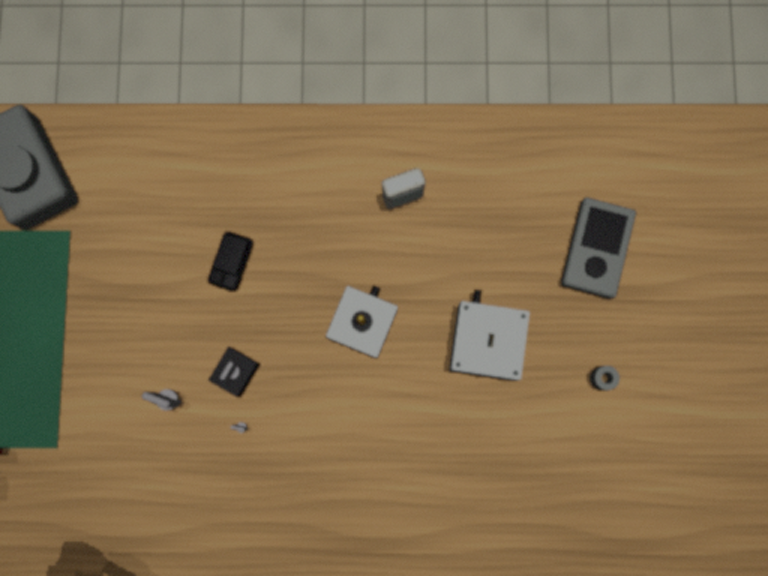

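Scene (768-px view): three keys – small loose (567,247), large loose (645,258), and the mid-sized one in the black stand (575,275). The one in the stand is my choice. There is one collar (233,237); the post is at (440,288) and the lock at (320,262). The power strip, the two objects at the left, and the meter's dial are not collars.

```bash
python3 - <<'E'
from h import *
np.set_printoptions(precision=4,suppress=True)
S=imaging.get_image("scene");T=imaging.get_image("top")
def tri(a,b):
    o1,d1=ray(S,a);o2,d2=ray(T,b)
    A=np.stack([d1,-d2],1);t=np.linalg.lstsq(A,o2-o1,rcond=None)[0]
    p,q=o1+d1*t[0],o2+d2*t[1]; return (p+q)/2,np.linalg.norm(p-q)
print("keyhole",tri((213.7,169.5),(327.4,226.1)))
print("post",tri((291.1,195.7),(241.8,214.9)))
print("bow",tri((381.4,180.6),(150.4,247.2)))
print("collar",tri((156.9,165.4),(402.6,249.7)))
for im,n in((S,"S"),(T,"T")):
    P=cloud(im)
    # top faces by height slab
    for nm,c,z0,z1,r in(("collar",(.478,-.337),.034,.046,.04),("lock",(.547,-.13),.064,.076,.1),("block",(.57,.09),.029,.042,.09),("stand",(.49,.32),.034,.046,.06),("keybow",(.485,.32),.06,.1,.05)):
        m=(np.hypot(P[...,0]-c[0],P[...,1]-c[1])<r)&(P[...,2]>z0)&(P[...,2]<z1)
        p=P[m]
        if len(p)<5: print(n,nm,len(p));continue
        rect=cv2.minAreaRect(p[:,:2].astype(np.float32)*1000)
        print(n,nm,len(p),p.mean(0),rect)
im=T
save(T,"top_key.png",(90,220,190,300),7)
E
```

```text
keyhole (array([ 0.5409, -0.1309,  0.0655]), np.float64(0.003601485279559376))
post (array([0.5727, 0.0904, 0.0427]), np.float64(0.0023585762194517175))
bow (array([0.4856, 0.32  , 0.0621]), np.float64(0.01612658709200003))
collar (array([ 0.4816, -0.3425, -0.006 ]), np.float64(0.007169515657532528))
S collar 118 [ 0.4813 -0.3386  0.0393] ((479.48321533203125, -340.5285949707031), (43.735042572021484, 42.257957458496094), 83.9765396118164)
S lock 1381 [ 0.5468 -0.1312  0.0702] ((542.1348876953125, -132.72091674804688), (121.69223022460938, 122.39810180664062), 81.61058044433594)
S block 1041 [0.5851 0.0935 0.0351] ((578.2857055664062, 92.50621032714844), (100.59363555908203, 102.47949981689453), 68.0776596069336)
S stand 407 [0.4935 0.3195 0.0401] ((486.59375, 320.4769592285156), (60.70199966430664, 76.29977416992188), 60.73158264160156)
S keybow 81 [0.4934 0.3186 0.0786] ((488.49957275390625, 320.3260192871094), (8.90471363067627, 35.79171371459961), 58.26245880126953)
T collar 169 [ 0.4768 -0.3381  0.0398] ((476.89605712890625, -336.9344482421875), (39.449527740478516, 43.02437973022461), 0.3500576913356781)
T lock 2069 [ 0.5391 -0.1305  0.07  ] ((539.873046875, -130.87545776367188), (120.87804412841797, 120.38851928710938), 81.4508285522461)
T block 1322 [0.5752 0.0943 0.0353] ((579.4556274414062, 92.86673736572266), (100.1921157836914, 107.68690490722656), 67.80204772949219)
T stand 511 [0.4854 0.3206 0.0405] ((485.98480224609375, 321.99493408203125), (61.530487060546875, 70.25493621826172), 60.27930450439453)
T keybow 72 [0.4851 0.3202 0.0824] ((485.83868408203125, 321.318603515625), (9.379464149475098, 32.883033752441406), 60.513999938964844)
```

View pics/top_key.png

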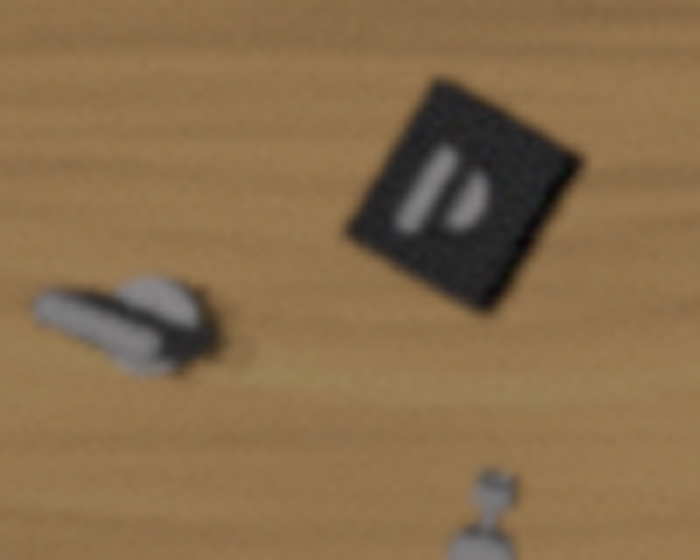

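The crop confirms it. The key in the stand (crop 430,190) has a bow about 34 x 9 mm, between the small key (crop 485,520) and the large one (crop 110,325) in size. Moving to the collar now.

>>> {"api": "jog_arm", "payload": {"plan": "0 0 0 -3.46 -1.85 0 0;0 0 0 -3.46 -1.85 0 0;0 0 0 -3.46 -1.85 0 0;0 0 0 -3.46 -1.85 0 0;0 0 0 -3.46 -1.85 0 0;0 0 0 -3.46 -1.85 0 0;0 0 0 -3.46 -1.85 0 0;0 0 0 -3.46 -1.85 0 0;0 0 0 -3.46 -1.85 0 0;0 0 0 -3.46 -1.85 0 0", "grip_force": 40}}

```text
time_s: 2.88
position: [0.421, 0.2754, 0.2315]
tool_rot: [[-0.974, 0.227, 0.0], [0.227, 0.974, 0.0], [-0.0, 0.0, -1.0]]
ft_force: [-0.0, 1.1, 1.1]
grip_width: 0.0854
gripper_force: 0.0
```

>>> {"api": "jog_arm", "payload": {"plan": "0 0 0 -3.46 -1.85 0 0;0 0 0 -1.07 -3.78 0 0;0 0 0 -1.07 -3.78 0 0;0 0 0 -1.07 -3.78 0 0;0 0 0 -1.07 -3.78 0 0;0 0 0 -1.07 -3.78 0 0;0 0 0 -1.07 -3.78 0 0;0 0 0 -1.07 -3.78 0 0"}}

```text
time_s: 3.55
position: [0.4619, -0.0254, 0.2316]
tool_rot: [[-0.974, 0.227, 0.001], [0.227, 0.974, -0.0], [-0.001, -0.0, -1.0]]
ft_force: [0.6, 0.1, -0.9]
grip_width: 0.0853
gripper_force: 0.0
```

>>> {"api": "jog_arm", "payload": {"plan": "0 0 0 -1.07 -3.78 0.5 0;0 0 0 -1.07 -3.78 0.5 0;0 0 0 -1.07 -3.78 0.5 0;0 0 0 -1.07 -3.78 0.5 0;0 0 0 -1.07 -3.78 0.5 0;0 0 0 -1.07 -3.78 0.5 0;0 0 0 -1.07 -3.78 0 0;0 0 0 -1.07 -3.78 0 0;0 0 0 0 0 0 0;0 0 0 0 0 0 0"}}

```text
time_s: 4.38
position: [0.4766, -0.3391, 0.2006]
tool_rot: [[-0.973, 0.229, -0.001], [0.229, 0.973, 0.001], [0.001, 0.001, -1.0]]
ft_force: [-0.1, 0.7, 0.2]
grip_width: 0.0857
gripper_force: 0.0
```

```bash
cat >> h.py <<'E'
np.set_printoptions(precision=4,suppress=True)
def slab(P,c,r,z0,z1):
    m=(np.hypot(P[...,0]-c[0],P[...,1]-c[1])<r)&(P[...,2]>z0)&(P[...,2]<z1); return m
def rect(P,m):
    p=P[m]; return len(p),np.round(np.median(p[:,2]),4),cv2.minAreaRect(p[:,:2].astype(np.float32)*1000)
E
python3 - <<'E'
from h import *
im=imaging.get_image("wrist");P=cloud(im);save(im,"w1.png",s=1.4)
print(rect(P,slab(P,(.478,-.338),.04,.034,.046)))
for r in models.outline_of("wrist","collar"): print(r["confidence"],r["bbox"],atz(im,r["bbox"][:2],.02))
for r in models.tip_of("wrist","collar"): print(r["confidence"],r["at"],atz(im,r["at"],0))
s=env.observe();print(s["q"],s["position"])
E
```

```text
(1284, np.float64(0.0398), ((479.3357849121094, -338.3214416503906), (42.927947998046875, 42.89698791503906), 43.74357223510742))
0.97 [250.4, 171.2, 50.5, 52.7] [ 0.482  -0.3392  0.02  ]
0.93 [249.2, 162.6] [ 0.4777 -0.3395  0.    ]
[ -46.8019   26.458    71.7393    0.0115   81.8191 -123.7561] [ 0.4771 -0.3363  0.2015]
```

View pics/w1.png

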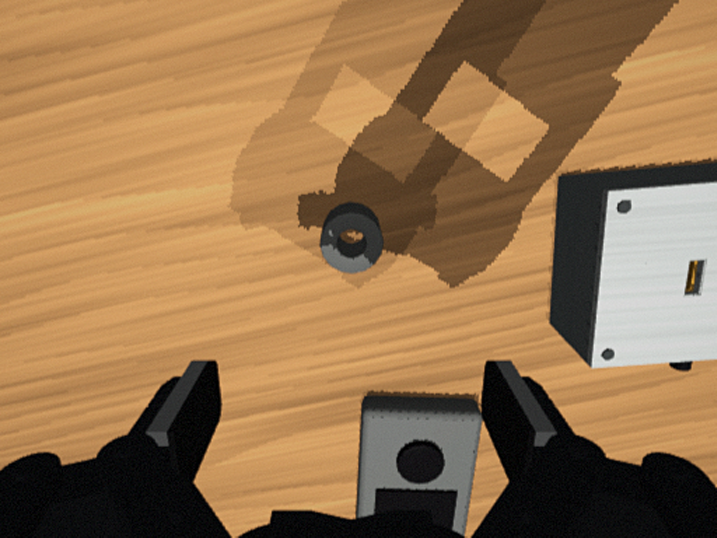

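The collar shows at (351,238), with its top at 39.8 mm and centre at (0.479,-0.338). That agrees with the text, so I'm descending to grasp it.

>>> {"api": "jog_arm", "payload": {"plan": "0 0 0 -0.2 0 3.8 0;0 0 0 0 0 3.8 0;0 0 0 0 0 3.8 0;0 0 0 0 0 3.5 0;0 0 0 0 0 2.8 60;0 0 0 0 0 1.8 100;0 0 0 0 0 0 255;0 0 0 0 0 0 255;0 0 0 0 0 0 255;0 0 0 0 0 0 255", "grip_force": 40}}

```text
time_s: 5.37
position: [0.4797, -0.3382, 0.0081]
tool_rot: [[-0.974, 0.226, 0.002], [0.226, 0.974, -0.002], [-0.003, -0.002, -1.0]]
ft_force: [-0.0, -0.1, -1.7]
grip_width: 0.0425
gripper_force: 41.6
```

>>> {"api": "jog_arm", "payload": {"plan": "0 0 0 0 0 0 255;0 0 0 0 0 0 255;0 0 0 0 0 -1 255;0 0 0 0 0 -3 255;0 0 0 0 0 -4 255;0 0 0 0 0 -4 255;0 0 0 0 0 -2 255;0 0 0 0 0 0 255"}}

```text
time_s: 6.03
position: [0.4803, -0.3393, 0.1526]
tool_rot: [[-0.974, 0.227, 0.007], [0.227, 0.974, -0.008], [-0.009, -0.006, -1.0]]
ft_force: [0.6, 0.5, 0.0]
grip_width: 0.0428
gripper_force: 41.6
```

>>> {"api": "jog_arm", "payload": {"plan": "0 0 0 0 4 0 255;0 0 0 0 4 0 255;0 0 0 0 4 0 255;0 0 0 0 4 0 255;0 0 0 0 4 0 255;0 0 0 0 4 0 255;0 0 0 0 4 0 255;0 0 0 0 4 0 255;0 0 0 0.3 4 0 255;0 0 0 0 1 0 255"}}

```text
time_s: 6.87
position: [0.5595, 0.0282, 0.146]
tool_rot: [[-0.975, 0.223, -0.001], [0.223, 0.975, 0.002], [0.001, 0.001, -1.0]]
ft_force: [-0.1, 0.2, -0.2]
grip_width: 0.0427
gripper_force: 41.6
```

>>> {"api": "jog_arm", "payload": {"plan": "0 0 0 0 0 0 255;0 0 0 0 0 0 255;0 0 0 0 0 0 255"}}

```text
time_s: 7.12
position: [0.5597, 0.022, 0.1461]
tool_rot: [[-0.974, 0.228, -0.001], [0.228, 0.974, -0.0], [0.001, -0.0, -1.0]]
ft_force: [0.1, -0.2, -0.7]
grip_width: 0.0427
gripper_force: 41.6
```

```bash
python3 - <<'E'
from h import *
im=imaging.get_image("wrist");P=cloud(im);save(im,"w2.png",s=1.4)
s=env.observe();p=s["position"];print(p,s["q"])
c=(.577,.0925)
print("block",rect(P,slab(P,c,.08,.03,.04)))
m=slab(P,c,.025,.05,.094);q=P[m];print("post",len(q),np.median(q,0),q.min(0),q.max(0))
m=slab(P,c,.025,.083,.094);q=P[m];print("posttop",len(q),q.mean(0),q.min(0),q.max(0))
for r in models.tip_of("wrist","post_base"): print(r["confidence"],r["at"],atz(im,r["at"],.035))
for r in models.outline_of("wrist","collar"):
    R=r["region"]; q=P[R&(im["depth"]>0)];print(r["confidence"],r["bbox"],np.percentile(q,[2,50,98],axis=0))
print(rect(P,slab(P,p[:2],.03,p[2]+.028,p[2]+.04)))
E
```

```text
[0.5597 0.0217 0.1462] [ -9.8761  27.11    80.5406  -0.0166  72.3757 -86.6679]
block (13300, np.float64(0.035), ((578.35302734375, 94.33788299560547), (99.7930679321289, 99.81644439697266), 67.85629272460938))
post 684 [0.5744 0.0924 0.0799] [0.5712 0.0874 0.05  ] [0.5835 0.1012 0.0917]
posttop 297 [0.5767 0.0935 0.0869] [0.5714 0.0876 0.083 ] [0.5835 0.1012 0.0917]
0.59 [343.3, 191.4] [0.5803 0.0958 0.035 ]
0.66 [250.6, 281.9, 110.2, 130.8] [[0.5394 0.0044 0.1457]
 [0.5534 0.0236 0.1794]
 [0.5788 0.0427 0.1811]]
(8723, np.float64(0.1801), ((560.3295288085938, 24.535245895385742), (43.73076629638672, 54.65746307373047), 11.21074390411377))
```

View pics/w2.png

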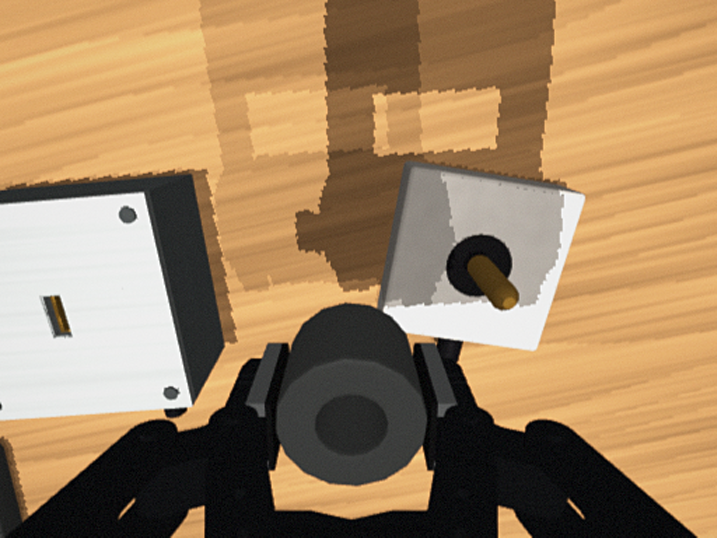

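The view shows the held collar's mouth at (350,425) and the post tip at (507,300), rising from its foot at (480,265). The block-centre estimate matches the text, so I'm moving over and descending.

>>> {"api": "jog_arm", "payload": {"plan": "0 0 0 -0.2 3.6 0 255;0 0 0 0 3.7 0 255;0 0 0 0 0 0 255;0 0 0 0 0 2 255;0 0 0 0 0 2 255;0 0 0 0 0 1.5 255;0 0 0 0 0 1 255;0 0 0 0 0 0.8 255;0 0 0 0 0 0.7 255"}}

```text
time_s: 8.02
position: [0.5786, 0.0931, 0.066]
tool_rot: [[-0.974, 0.228, 0.0], [0.228, 0.974, -0.0], [-0.0, -0.0, -1.0]]
ft_force: [0.0, -0.2, -0.4]
grip_width: 0.0427
gripper_force: 41.6
```

>>> {"api": "jog_arm", "payload": {"plan": "0 0 0 0 0 0.7 255;0 0 0 0 0 0.7 255;0 0 0 0 0 0.4 255;0 0 0 0 0 0.2 255;0 0 0 0 0 0.2 255;0 0 0 0 0 0 255"}}

```text
time_s: 8.52
position: [0.5785, 0.0937, 0.0442]
tool_rot: [[-0.974, 0.227, -0.0], [0.227, 0.974, 0.0], [0.0, 0.0, -1.0]]
ft_force: [-0.4, -0.6, -1.7]
grip_width: 0.0425
gripper_force: 41.6
```

>>> {"api": "jog_arm", "payload": {"plan": "0 0 0 0 0 0.1 255;0 0 0 0 0 0.1 255;0 0 0 0 0 0 255"}}

```text
time_s: 8.77
position: [0.5785, 0.0937, 0.0424]
tool_rot: [[-0.974, 0.227, 0.0], [0.227, 0.974, 0.0], [-0.0, 0.0, -1.0]]
ft_force: [0.0, -0.8, -0.7]
grip_width: 0.0423
gripper_force: 41.6
```

>>> {"api": "jog_arm", "payload": {"plan": "0 0 0 0 0 0.1 255;0 0 0 0 0 0 255"}}

```text
time_s: 8.93
position: [0.5784, 0.0937, 0.0413]
tool_rot: [[-0.974, 0.227, -0.0], [0.227, 0.974, -0.0], [0.0, -0.0, -1.0]]
ft_force: [0.4, 0.8, -1.7]
grip_width: 0.0423
gripper_force: 41.6
```

>>> {"api": "jog_arm", "payload": {"plan": "0 0 0 0 0 0.1 255;0 0 0 0 0 0.1 255;0 0 0 0 0 0 255"}}

```text
time_s: 9.18
position: [0.5786, 0.0937, 0.0408]
tool_rot: [[-0.974, 0.227, 0.001], [0.227, 0.974, -0.0], [-0.001, 0.0, -1.0]]
ft_force: [-4.8, -0.8, 12.8]
grip_width: 0.0425
gripper_force: 42.5
```

Contact came at the expected seat height. Releasing, retreating and checking.

>>> {"api": "jog_arm", "payload": {"plan": "0 0 0 0 0 -0.1 0;0 0 0 0 0 0 0;0 0 0 0 0 0 0;0 0 0 0 0 0 0;0 0 0 0 0 -2 0;0 0 0 0 0 -3.8 0;0 0 0 0 0 -3.8 0;0 0 0 0 0 -3.8 0;0 0 0 0 0 0 0"}}

```text
time_s: 9.93
position: [0.5811, 0.0938, 0.1818]
tool_rot: [[-0.974, 0.227, 0.013], [0.227, 0.974, -0.001], [-0.013, 0.002, -1.0]]
ft_force: [0.4, 0.2, 0.6]
grip_width: 0.0857
gripper_force: 0.0
```

```bash
python3 - <<'E'
from h import *
im=imaging.get_image("wrist");P=cloud(im)
s=env.observe();p=s["position"];print(s["time_s"],p,s["grip_width"])
m=slab(P,(.578,.094),.026,.06,.082);print("collar top",rect(P,m))
m=slab(P,(.578,.094),.026,.084,.1);print("post tip",rect(P,m))
t=np.array([.486,.3207]);print("to stand",t-p[:2])
E
```

```text
9.9833 [0.58   0.0938 0.178 ] 0.08554073957374055
collar top (2079, np.float64(0.0747), ((579.4887084960938, 94.69224548339844), (42.522430419921875, 43.09837341308594), 78.02245330810547))
post tip (194, np.float64(0.0875), ((578.4673461914062, 94.50042724609375), (12.421873092651367, 12.242445945739746), 33.31623840332031))
to stand [-0.094   0.2269]
```

The collar is seated (top 74.7 mm, post tip showing above it). On to the key.

>>> {"api": "jog_arm", "payload": {"plan": "0 0 0 2.04 2.85 -0.5 0;0 0 0 2.04 2.85 -0.5 0;0 0 0 2.04 2.85 -0.5 0;0 0 0 2.04 2.85 -0.5 0;0 0 0 2.04 2.85 0 0;0 0 0 2.04 2.85 0 0;0 0 0 2.04 2.85 0 0;0 0 5.5 0 0 0 0;0 0 5.5 0 0 0 0;0 0 5.4 0 0 0 0"}}

```text
time_s: 10.82
position: [0.4837, 0.321, 0.1927]
tool_rot: [[-0.869, 0.495, -0.002], [0.495, 0.869, -0.001], [0.002, -0.002, -1.0]]
ft_force: [-0.1, -1.5, 0.2]
grip_width: 0.0853
gripper_force: 0.0
```

>>> {"api": "jog_arm", "payload": {"plan": "0 0 0 0 0 0 0;0 0 0 0 0 0 0"}}

```text
time_s: 10.98
position: [0.4843, 0.3203, 0.1932]
tool_rot: [[-0.872, 0.49, -0.002], [0.49, 0.872, -0.001], [0.001, -0.002, -1.0]]
ft_force: [0.0, -0.1, 0.5]
grip_width: 0.0851
gripper_force: 0.0
```

```bash
python3 - <<'E'
from h import *
im=imaging.get_image("wrist");P=cloud(im);save(im,"w3.png",s=1.4)
s=env.observe();p=s["position"];R=np.array(s["tool_rot"]);print(s["time_s"],p,s["q"],np.degrees(np.arctan2(R[1,1],R[0,1])))
c=(.486,.321)
for n,a,b in(("stand",.036,.0415),("bowtop",.083,.093),("disc",.0418,.0465)): print(n,rect(P,slab(P,c,.05,a,b)))
for r in models.tip_of("wrist","bow"): print(r["confidence"],r["at"],atz(im,r["at"],.068))
E
```

```text
11.0333 [0.4844 0.3203 0.1934] [ 21.7942  26.5604  72.9571   0.0016  80.5691 -38.8568] 60.650772784189556
stand (3796, np.float64(0.04), ((488.54443359375, 322.3414306640625), (60.0966911315918, 70.50419616699219), 60.39077377319336))
bowtop (430, np.float64(0.0874), ((488.059814453125, 322.68878173828125), (8.19426155090332, 33.219295501708984), 60.65156936645508))
disc (314, np.float64(0.0439), ((486.23162841796875, 330.9429931640625), (63.5440788269043, 45.289306640625), 4.639526844024658))
0.84 [252.5, 182.6] [0.4855 0.3228 0.068 ]
0.73 [169.1, 34.3] [0.3553 0.3249 0.068 ]
0.57 [336.1, 173.5] [0.5129 0.3881 0.068 ]
```

View pics/w3.png

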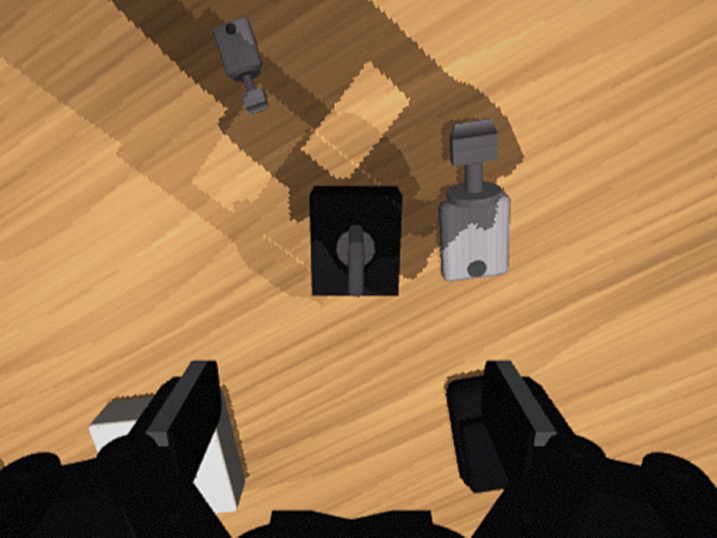

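The view shows the stand key at (355,245), the small key at (235,50) and the large key at (475,200). The large key may be near the right finger's path, so I'm checking that clearance first.

```bash
python3 - <<'E'
from h import *
f=np.radians(60.6);X=np.array([-np.sin(f),np.cos(f)]);Y=np.array([np.cos(f),np.sin(f)])
for c in("wrist","scene","top"):
    im=imaging.get_image(c);P=cloud(im);q=P[im["depth"]>0]
    d=q[:,:2]-[.488,.3225];a=np.stack([d@X,d@Y,q[:,2]],1)
    m=(abs(a[:,0])<.16)&(a[:,1]>.036)&(a[:,1]<.16)&(a[:,2]>.015)&(a[:,2]<.13);b=a[m]
    print(c,len(b)); 
    for lo,hi in((.015,.04),(.04,.08),(.08,.13)):
        k=b[(b[:,2]>lo)&(b[:,2]<hi)]
        if len(k)>3: print(lo,len(k),np.percentile(k,[3,97],axis=0)[:, :])
E
```

```text
wrist 4689
0.015 4689 [[-0.1528  0.0625  0.0155]
 [ 0.0755  0.1055  0.034 ]]
scene 718
0.015 718 [[-0.1576  0.0615  0.0157]
 [ 0.0708  0.1301  0.0343]]
top 321
0.015 321 [[-0.1587  0.0781  0.0168]
 [-0.1189  0.1305  0.0365]]
```

```bash
python3 - <<'E'
from h import *
f=np.radians(60.6);X=np.array([-np.sin(f),np.cos(f)]);Y=np.array([np.cos(f),np.sin(f)])
im=imaging.get_image("wrist");P=cloud(im)
for u,v in((339,100),(339,125),(330,150),(350,170),(339,180),(339,192),(170,35),(182,70),(254,175)):
    p=P[v,u];d=p[:2]-[.488,.3225];print(u,v,im["depth"][v,u],p,d@X,d@Y)
im=imaging.get_image("scene");P=cloud(im)
for u,v in((430,165),(425,185),(378,162)): print(u,v,P[v,u])
im=imaging.get_image("top");P=cloud(im)
for u,v in((100,264),(115,262),(116,270)): print(u,v,P[v,u])
E
```

```text
339 100 0.2959969 [0.4671 0.4228 0.0298] 0.06744453845651853 0.07716177610241223
339 125 0.3061908 [0.4882 0.4141 0.0268] 0.04484860445609814 0.07990428873494088
330 150 0.31785512 [0.5067 0.3973 0.0228] 0.020489803367891767 0.07435649016201827
350 170 0.32750857 [0.5357 0.4065 0.0198] -0.0002879750899786801 0.0965786322788103
339 180 0.334731 [0.5413 0.393  0.0161] -0.01178603694356338 0.08758356965744983
339 192 0.3405008 [0.5537 0.3878 0.0146] -0.025192846996493205 0.08913575609491384
170 35 0.29575542 [0.3445 0.3177 0.0111] 0.1226786230811186 -0.07466110362399411
182 70 0.2998249 [0.3752 0.3118 0.017 ] 0.09305400085964023 -0.06473294171833001
254 175 0.25801516 [0.4758 0.3297 0.0882] 0.014137137336884167 0.00033196717192620056
430 165 [0.3182 0.465  0.0023]
425 185 [0.4113 0.4431 0.0022]
378 162 [0.3591 0.3116 0.0205]
100 264 [0.4417 0.3249 0.4715]
115 262 [0.4453 0.3035 0.4542]
116 270 [ 0.4258  0.4348 -0.003 ]
```

The large key lies low (≤34 mm, at least 62 mm aside), so it's clear. Descending on the key.

>>> {"api": "jog_arm", "payload": {"plan": "0 0 0 -0.2 0.35 3 0;0 0 0 0 0 3.5 0;0 0 0 0 0 3 0;0 0 0 0 0 2.5 60;0 0 0 0 0 1.5 120;0 0 0 0 0 0.8 140;0 0 0 0 0 0 255;0 0 0 0 0 0 255;0 0 0 0 0 0 255;0 0 0 0 0 0 255", "grip_force": 40}}

```text
time_s: 12.22
position: [0.4885, 0.3224, 0.0527]
tool_rot: [[-0.87, 0.492, 0.002], [0.492, 0.87, 0.0], [-0.002, 0.001, -1.0]]
ft_force: [-0.8, -1.7, 3.0]
grip_width: 0.0086
gripper_force: 40.9
```

>>> {"api": "jog_arm", "payload": {"plan": "0 0 0 0 0 0 255;0 0 0 0 0 0 255;0 0 0 0 0 0 255;0 0 0 0 0 0 255", "grip_force": 100}}

```text
time_s: 12.55
position: [0.4885, 0.3224, 0.0527]
tool_rot: [[-0.87, 0.492, 0.002], [0.492, 0.87, 0.0], [-0.002, 0.001, -1.0]]
ft_force: [-1.4, -2.6, 6.4]
grip_width: 0.0075
gripper_force: 97.5
```

>>> {"api": "jog_arm", "payload": {"plan": "0 0 0 0 0 -0.5 255;0 0 0 0 0 -1.5 255;0 0 0 0 0 -2.5 255;0 0 0 0 0 -3 255;0 0 0 0 0 -2.5 255;0 0 0 -2.25 -2.85 0 255;0 0 0 -2.25 -2.85 0 255;0 0 0 -2.25 -2.85 0 255;0 0 0 -2.25 -2.85 0 255;0 0 0 -2.25 -2.85 0 255"}}

```text
time_s: 13.38
position: [0.5159, 0.1416, 0.152]
tool_rot: [[-0.871, 0.492, 0.001], [0.492, 0.871, 0.0], [-0.001, 0.001, -1.0]]
ft_force: [0.4, 0.4, -0.3]
grip_width: 0.0078
gripper_force: 97.7
```

>>> {"api": "jog_arm", "payload": {"plan": "0 0 0 -2.25 -2.85 0 255;0 0 0 -2.25 -2.85 0 255;0 0 0 -2.25 -2.85 0 255;0 0 0 -2.25 -2.85 0 255;0 0 0 -2.25 -2.85 0 255;0 0 0 -2.25 -2.85 0 255;0 0 -5.3 0 0 0 255;0 0 -5.2 0 0 0 255;0 0 -5.2 0 0 0 255;0 0 -5.2 0 0 0 255"}}

```text
time_s: 14.22
position: [0.5492, -0.0725, 0.1519]
tool_rot: [[-0.989, 0.146, 0.001], [0.146, 0.989, -0.0], [-0.001, 0.0, -1.0]]
ft_force: [-1.2, 0.8, -0.6]
grip_width: 0.008
gripper_force: 97.6
```

>>> {"api": "jog_arm", "payload": {"plan": "0 0 0 0 0 0 255;0 0 0 0 0 0 255;0 0 0 0 0 0 255"}}

```text
time_s: 14.47
position: [0.5491, -0.0722, 0.1516]
tool_rot: [[-0.988, 0.152, 0.0], [0.152, 0.988, -0.0], [-0.0, -0.0, -1.0]]
ft_force: [-0.1, 0.4, -1.3]
grip_width: 0.0074
gripper_force: 97.6
```

```bash
python3 - <<'E'
from h import *
im=imaging.get_image("wrist");P=cloud(im);save(im,"w4.png",s=1.4)
s=env.observe();p=s["position"];R=np.array(s["tool_rot"]);print(s["time_s"],p,s["q"],np.degrees(np.arctan2(R[1,1],R[0,1])),s["grip_width"])
c=(.541,-.131)
print("lock",rect(P,slab(P,c,.1,.066,.075)))
for r in models.tip_of("wrist","keyhole"): print("kh",r["confidence"],r["at"],atz(im,r["at"],.07))
for r in models.tip_of("wrist","key"): print("key",r["confidence"],r["at"],atz(im,r["at"],p[2]-.0447))
for r in models.tip_of("wrist","bow"): print("bow",r["confidence"],r["at"],atz(im,r["at"],p[2]+.016))
# slot: dark pixels in top face near the centre
g=cv2.cvtColor(im["pixels"],cv2.COLOR_RGB2GRAY)
v,u=np.mgrid[:384,:512]
Q=np.stack([atz(im,(a,b),.07) for a,b in zip(u.ravel(),v.ravel())]).reshape(384,512,3)
m=(np.hypot(Q[...,0]-.541,Q[...,1]+.131)<.025)&(g<120)
print("slot",rect(Q,m))
E
```

```text
14.5167 [ 0.5491 -0.0722  0.1515] [ -19.7388   26.1923   81.1798    0.0053   72.6094 -101.0199] 81.27959361719165 0.007669184292196255
lock (23834, np.float64(0.07), ((542.8748168945312, -130.94757080078125), (120.83617401123047, 120.43534088134766), 81.57654571533203))
kh 0.62 [167.5, 203.0] [ 0.5424 -0.1312  0.07  ]
key 0.71 [250.5, 220.1] [ 0.5489 -0.0712  0.1068]
bow 0.98 [250.1, 272.5] [ 0.5474 -0.0712  0.1675]
slot (521, np.float64(0.07), ((542.0616455078125, -121.64448547363281), (23.737119674682617, 31.251758575439453), 2.2771363258361816))
```

View pics/w4.png

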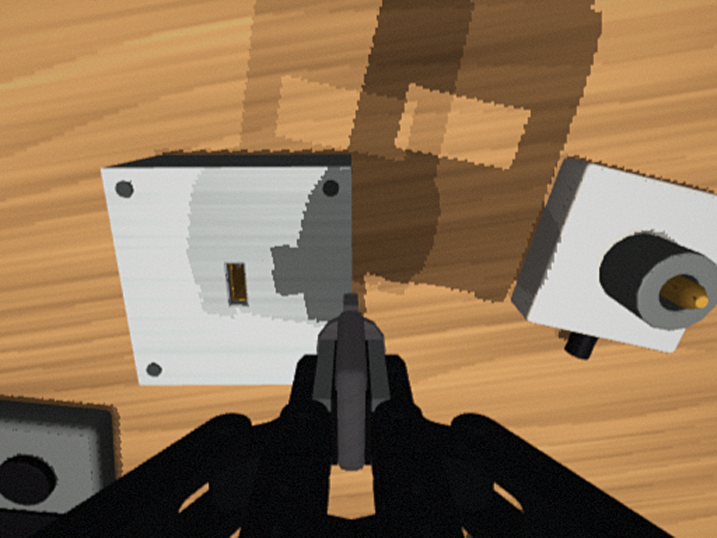

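The view shows the keyhole at (237,283), the held key's blade at (350,300), and the collar seated with the post tip showing through at (690,292). Moving over the hole and starting down.

>>> {"api": "jog_arm", "payload": {"plan": "0 0 0 -0.26 -3 0 255;0 0 0 0 -3 0 255;0 0 0 0 0 1 255;0 0 0 0 0 1.2 255;0 0 0 0 0 0.8 255;0 0 0 0 0 0.3 255;0 0 0 0 0 0.3 255;0 0 0 0 0 0.3 255;0 0 0 0 0 0.2 255;0 0 0 0 0 0 255"}}

```text
time_s: 15.5
position: [0.5426, -0.1317, 0.1102]
tool_rot: [[-0.989, 0.149, -0.0], [0.149, 0.989, 0.0], [0.0, 0.0, -1.0]]
ft_force: [-0.1, -0.2, -0.6]
grip_width: 0.0079
gripper_force: 97.8
```

>>> {"api": "jog_arm", "payload": {"plan": "0 0 0 0 0 0.3 255;0 0 0 0 0 0.3 255;0 0 0 0 0 0.3 255;0 0 0 0 0 0.2 255;0 0 0 0 0 0 255"}}

```text
time_s: 15.92
position: [0.5424, -0.1319, 0.0988]
tool_rot: [[-0.989, 0.15, -0.001], [0.15, 0.989, 0.0], [0.001, 0.0, -1.0]]
ft_force: [0.4, 0.5, -0.5]
grip_width: 0.0077
gripper_force: 97.8
```

It's in freely to about 16 mm. Now wiggling through the pins.

>>> {"api": "jog_arm", "payload": {"plan": "0 0 2 0 0 0.2 255;0 0 -4 0 0 0.2 255;0 0 4 0 0 0.2 255;0 0 -4 0 0 0.2 255;0 0 4 0 0 0.2 255;0 0 -4 0 0 0.2 255;0 0 2 0 0 0 255"}}

```text
time_s: 16.5
position: [0.5431, -0.1319, 0.0877]
tool_rot: [[-0.989, 0.147, 0.001], [0.147, 0.989, -0.0], [-0.001, 0.0, -1.0]]
ft_force: [2.4, 1.1, -1.2]
grip_width: 0.0075
gripper_force: 97.7
```

>>> {"api": "jog_arm", "payload": {"plan": "0 0 2 0 0 0.15 255;0 0 -4 0 0 0.15 255;0 0 4 0 0 0.1 255;0 0 -2 0 0 0.1 255;0 0 0 0 0 0 255"}}

```text
time_s: 16.92
position: [0.5433, -0.1319, 0.083]
tool_rot: [[-0.989, 0.148, 0.002], [0.148, 0.989, -0.0], [-0.002, 0.0, -1.0]]
ft_force: [2.3, 2.9, 2.0]
grip_width: 0.008
gripper_force: 98.1
```

>>> {"api": "jog_arm", "payload": {"plan": "0 0 2 0 0 0.1 255;0 0 -4 0 0 0.1 255;0 0 2 0 0 0 255;0 0 0 0 0 0 255"}}

```text
time_s: 17.25
position: [0.5436, -0.132, 0.0827]
tool_rot: [[-0.988, 0.151, 0.004], [0.151, 0.988, -0.001], [-0.004, -0.0, -1.0]]
ft_force: [-2.7, 3.8, 18.0]
grip_width: 0.0077
gripper_force: 100.8
```

The shoulder met the plate at the predicted height. Turning clockwise.

>>> {"api": "jog_arm", "payload": {"plan": "0 0 6 0 0 -0.05 255;0 0 7 0 0 0 255;0 0 7 0 0 0 255;0 0 7 0 0 0 255;0 0 7 0 0 0 255;0 0 0 0 0 0 255", "grip_force": 110}}

```text
time_s: 17.75
position: [0.5435, -0.1325, 0.0827]
tool_rot: [[-0.731, 0.682, 0.003], [0.682, 0.731, -0.002], [-0.004, 0.001, -1.0]]
ft_force: [-1.8, 0.6, 14.0]
grip_width: 0.0074
gripper_force: 107.9
```

```bash
python3 - <<'E'
from h import *
s=env.observe();R=np.array(s["tool_rot"]);print(s["position"],np.degrees(np.arctan2(R[1,1],R[0,1])),s["ft_force"],s["wrist_torque"],s["q"])
E
```

```text
[ 0.5435 -0.1325  0.0827] 46.99895088592318 [-1.7677  0.6248 14.0093] [0.1513 0.4375 0.0287] [-25.8179  31.2274  85.3711  -0.021   63.1929 -72.8073]
```

>>> {"api": "jog_arm", "payload": {"plan": "0 0 7 0 0 0 255;0 0 7 0 0 0 255;0 0 7 0 0 0 255;0 0 7 0 0 0 255;0 0 7 0 0 0 255;0 0 7 0 0 0 255;0 0 7 0 0 0 255;0 0 6 0 0 0 255;0 0 0 0 0 0 255;0 0 0 0 0 0 255"}}

```text
time_s: 18.58
position: [0.5424, -0.1329, 0.0827]
tool_rot: [[0.133, 0.991, 0.0], [0.991, -0.133, -0.002], [-0.002, 0.001, -1.0]]
ft_force: [-7.5, -1.4, 17.2]
grip_width: 0.0077
gripper_force: 108.4
```

```bash
python3 - <<'E'
from h import *
s=env.observe();R=np.array(s["tool_rot"]);print(s["position"],np.degrees(np.arctan2(R[1,1],R[0,1])),s["ft_force"],s["wrist_torque"],s["joint_efforts"])
E
```

```text
[ 0.5424 -0.1329  0.0827] -7.638191404816014 [-7.4619 -1.3974 17.2092] [-0.4223  1.546   0.0082] [  2.0665 -39.7159 -16.8861   1.2995  -1.6734   0.2647]
```

>>> {"api": "jog_arm", "payload": {"plan": "0 0 3 0 0 0 255;0 0 2 0 0 0 255;0 0 0 0 0 0 255;0 0 0 0 0 0 255"}}

```text
time_s: 18.92
position: [0.5422, -0.1328, 0.0827]
tool_rot: [[0.218, 0.976, -0.0], [0.976, -0.218, -0.002], [-0.002, 0.0, -1.0]]
ft_force: [-8.2, -1.4, 17.8]
grip_width: 0.0078
gripper_force: 108.5
```

```bash
cat > o.py <<'E'
from h import *
s=env.observe();R=np.array(s["tool_rot"]);print(s["position"],np.degrees(np.arctan2(R[1,1],R[0,1])),s["ft_force"],s["wrist_torque"],s["joint_efforts"])
im=imaging.get_image("wrist");P=cloud(im);p=s["position"]
print("bow top",rect(P,slab(P,p[:2],.03,.112,.125)))
E
python3 o.py
```

```text
[ 0.5422 -0.1328  0.0827] -12.60809365886097 [-8.1897 -1.3855 17.7921] [-0.3578  1.6105  0.135 ] [  1.8471 -39.5092 -17.0675   1.3386  -1.8251   0.2001]
bow top (2859, np.float64(0.1177), ((544.5836181640625, -126.62451934814453), (34.438961029052734, 34.76454544067383), 30.285032272338867))
```

>>> {"api": "jog_arm", "payload": {"plan": "0 0 2 0 0 0 255;0 0 0 0 0 0 255;0 0 0 0 0 0 255"}}

```text
time_s: 19.22
position: [0.5422, -0.1328, 0.0827]
tool_rot: [[0.252, 0.968, -0.0], [0.968, -0.252, -0.002], [-0.002, 0.0, -1.0]]
ft_force: [-7.1, -2.2, 17.7]
grip_width: 0.0077
gripper_force: 108.5
```

```bash
python3 o.py | head -1
```

```text
[ 0.5422 -0.1328  0.0827] -14.60562931249045 [-7.0882 -2.2437 17.6802] [-0.3408  1.6322  0.1731] [  1.7686 -39.4051 -17.1527   1.3499  -1.8905   0.211 ]
```

>>> {"api": "jog_arm", "payload": {"plan": "0 0 2 0 0 0 255;0 0 0 0 0 0 255;0 0 0 0 0 0 255"}}

```text
time_s: 19.52
position: [0.5421, -0.1328, 0.0827]
tool_rot: [[0.286, 0.958, -0.0], [0.958, -0.286, -0.002], [-0.002, 0.0, -1.0]]
ft_force: [-9.2, -0.6, 18.2]
grip_width: 0.0077
gripper_force: 108.5
```

```bash
python3 o.py | head -1
```

```text
[ 0.5421 -0.1328  0.0827] -16.602816790255783 [-9.2022 -0.5857 18.1872] [-0.3721  1.6999  0.1524] [  1.763  -39.336  -17.209    1.3765  -1.9405   0.2269]
```

>>> {"api": "jog_arm", "payload": {"plan": "0 0 2 0 0 0 255;0 0 0 0 0 0 255;0 0 0 0 0 0 255"}}

```text
time_s: 19.82
position: [0.5421, -0.1327, 0.0827]
tool_rot: [[0.318, 0.948, -0.0], [0.948, -0.318, -0.002], [-0.002, 0.0, -1.0]]
ft_force: [-8.8, -1.2, 17.5]
grip_width: 0.0079
gripper_force: 108.6
```

```bash
python3 o.py | head -1; python3 - <<'E'
from h import *
im=imaging.get_image("wrist");save(im,"w5.png",s=1.4);P=cloud(im)
g=im["pixels"].astype(int).mean(2)
m=slab(P,(.5421,-.1328),.024,.1165,.1195); m&=(g>60)
print(rect(P,m),g[m].min(),g[m].max())
E
```

```text
[ 0.5421 -0.1327  0.0827] -18.561119835756624 [-8.7595 -1.1582 17.4537] [-0.3019  1.7326  0.4975] [  1.4527 -39.2787 -17.2504   1.54    -1.9781   0.5484]
(1236, np.float64(0.1176), ((545.1634521484375, -131.5589599609375), (32.78843688964844, 18.86756706237793), 82.3897476196289)) 60.333333333333336 159.66666666666666
```

View pics/w5.png

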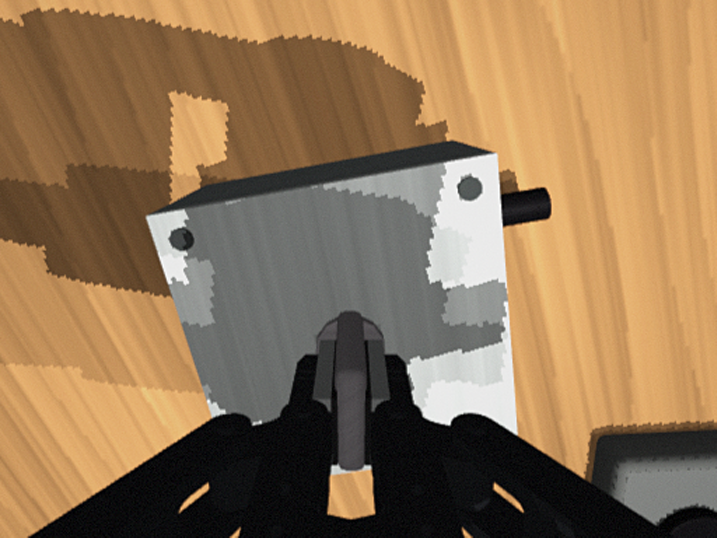

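The view shows the key held square between the pads at (350,390), shoulder on the plate. The torque jumped to 0.5 N m, so it's on the stop. Handing in.

```bash
python3 -c "
from rig import env,job
s=env.observe();print(s['time_s'],s['wrist_torque'],s['ft_force']);print(job.close_job())"
```

```text
19.9167 [-0.28914836  1.73084793  0.47730413] [-8.89518273 -1.71278496 17.79945037]
the job is handed in; nothing more can be done
None
```

The job was handed in at 19.9 s: the collar is seated on the terminal block and released, and the key is fully home, turned clockwise to its stop and still gripped; no verdict came back.

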